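Swing a sprung belt tensioner to its marked deflection and pin it

TASK

Take the locking pin out of its block, put it down into the eye of the sprung tensioner arm, and with it swing the arm against its spring until the pointer stands at the long scale line nearest the tall stud; feel for the index hole there, seat the pin fully home so that it holds the arm, and let go. Feel your way without forcing: the pin must never press on the tensioner with more than about 30 N, and the arm must never snap back. Leave the loose feeler gauge, hex nut and standing bolt where they are.

Things in the scene. Friction and masses are not known exactly. Their poses are not given: they have to be found in the camera images.
- tensioner_arm (a joint): swing of the sprung tensioner arm in rad: 0 at its rest stop, growing counter-clockwise seen from above, end stop at 1.15. A torsion spring always drives it back to 0: 0.25 N m at 0, growing by 0.5 N m per rad (2.3 N at the eye at rest, 7 N at 0.95 rad)
- tensioner_base: dark steel base plate, 190 x 200 mm, 20 mm thick, fixed to the bench, top at z = 0.020. Three through index holes 11.5 mm wide, edges barely broken, lie under the eye's path: 110 mm from the pivot axis, about 4 cm apart, the first about 3 cm along the arc from the eye's rest place; a long scale line stands outside each. Origin: under the plate, 60 mm from the pivot
- pivot (a point): point on the arm's upright pivot axis, on the top face of the base plate
- eye (a point): centre of the mouth of the eye at the end of the grey arm, 110 mm from the pivot: an upright through hole 13 mm wide, 2 mm chamfer, in a 32 x 32 mm block, top 37 mm and underside 23 mm above the bench (3 mm clear of the plate). x points outward along the arm, z up. An idler roller 43 mm wide, top 65 mm above the bench, sits on the arm 56 mm from the pivot
- pointer (a point): tip of the small steel pointer on the outer side of the eye, 136 mm from the pivot axis, at the scale
- tall_stud: steel stud 9 mm wide, 26 mm tall, on the plate outside the scale, about 155 mm from the pivot, near one of the three long scale lines (two 7 mm stubs stand near the others). Origin: centre of its foot. The wanted hole is 110 mm from the pivot and 3 to 10 mm to one side or the other of the straight line from pivot to stud (which side is not known: feel for it)
- locking_pin: loose round steel pin, 60 g: shank 10 mm wide and 32 mm long its tip edge broken by 0.8 mm, above it a knurled head 18 mm wide and 34 mm tall to grip. Origin: centre of the tip, z up towards the head. At the start it stands in its block, shoulder on the block's top (40 mm above the bench), tip 8 mm above the bench. Fully home, its shoulder rests on the eye and its tip is 15 mm inside the plate
- pin_shoulder (a point): centre of the underside of the pin's head, 32 mm above the tip
- pin_block: aluminium block 55 x 55 x 40 mm fixed to the bench, with a 14 mm hole for the pin; origin at the centre of its underside
- feeler_gauge: loose folded feeler gauge, 16 x 90 x 10 mm, lying flat; a bystander
- hex_nut: loose hex nut 22 mm wide, 11 mm high; a bystander
- hex_bolt: loose hex bolt standing on its head, 66 mm tall; a bystander

How it is judged:
On the way, in this order (a step that is already met when the one before it is completed fails the run):
1. the pin is in the eye of the arm (horizontal distance between locking_pin and eye below 0.006 m and z of pin_shoulder in the frame of eye below 0.026 m), for 0.1 s.
2. the arm has been swung so that its pointer stands at the long line by the tall stud, pin in the eye (horizontal distance between locking_pin and eye below 0.006 m and horizontal distance between pointer and tall_stud below 0.03 m), for 0.1 s.
At the end, for the whole second after the job is handed in: Pin at rest, upright within 0.2 rad, through the eye (6 mm) and in the index hole at the tall stud: tip 8 mm or more below the plate top, shoulder within 4 mm of the eye top, pointer within 30 mm of the tall stud (its line, not the next). Gripper touches nothing (all of step 2 and height (world z) of locking_pin below 0.012 m and z of pin_shoulder in the frame of eye below 0.004 m and angle between locking_pin's own z axis and vertical below 0.2 rad and linear speed of locking_pin below 0.01 m/s and contact force between the fingers and anything else below 0.2 N).
It fails at once if the pin presses on the tensioner (arm or base) with more than 30 N (contact force between locking_pin and tensioner_base above 30 N).
It fails at once if the arm snaps back (faster than 3 rad/s) (velocity of joint tensioner_arm below -3 rad/s).
It fails at once if a bystander (feeler_gauge) is moved by more than 20 mm (distance of feeler_gauge from where it was at the start of the episode above 0.02 m).
It fails at once if a bystander (hex_nut) is moved by more than 20 mm (distance of hex_nut from where it was at the start of the episode above 0.02 m).
It fails at once if a bystander (hex_bolt) is moved by more than 20 mm (distance of hex_bolt from where it was at the start of the episode above 0.02 m).
It also fails if it takes over 61 s, if anything falls off the work surface, if the arm or the gripper's body presses on something with over 40 N, if the wrist force passes 120 N, or if a joint passes its speed limit or range.

ROBOT

A 6-joint arm with a two-finger parallel gripper is mounted at the origin on a cart in front of the work surface, level with it; the furniture and walls round the work are solid. World frame = base frame: x ahead of the robot, y to its left, z up, the work surface at z = 0. Lengths are in m, angles in rad, forces in N, time in s.
With the tool pointing down it reaches from about 0.325 to 1 m from the base axis. Payload 5.1 kg.
Tool frame: the origin (TCP) lies at the very end of the fingers, on their centre line; the grasp point (between the pads) lies arm.grip_point_offset behind it (arm.grip_point_offset is the distance from the TCP to the grasp point, in m); z points along the fingers, y is the line along which they close (so a half turn about z gives the same grasp; the last joint's range is limited). The gripper opens to 85 mm and grips with 20 to 120 N. Pads are 22 mm wide; open, the fingers measure 114 mm over their backs; the gripper's body (76 mm by 85 mm) begins 54 mm behind the grasp point. The pads swing forward as they close: fully open they stand 13 mm farther back than shut.
Start: joints at [1.191, 0.124, 1.65, -0, 1.367, -0.083], TCP at [0.19, 0.622, 0.231] pointing down, gripper open.
Joint ranges: [-2.61, 2.61], [-1.02, 2.33], [0.03, 2.71], [-1.35, 4.49], [0.32, 2.68], [-2.91, 2.91]. Speed limits (rad/s): [2.57, 2.57, 3.14, 3.14, 3.14, 3.14].

INTERFACE

Orientations are given as a unit quaternion [x, y, z, w].
In Python, from bench import arm, get_image, calibration, search_frame gives the robot as it stands.
- The arm moves only by the tool servo_tool, never from a script. Its argument "moves" is a list that holds one entry, the list of rows, each a list of 7 numbers: the closure, from 0 (fully open) to 1 (shut), then the shift along the tool's x, y, z in units of 30 mm (1.0 is 30 mm), then the turn, a rotation vector about the tool's x, y, z in units of 6 degrees (1.0 is 6 degrees). A call has 1 to 12 rows; each row shifts and turns the commanded pose from where the row before left it, along the tool's axes as they then stand; what a row does not reach is not made up. A row lasts 1/8 s, in which the tool goes at most 62.5 mm and 10.7 degrees, less where a joint would pass 70% of its speed; a pose out of reach is approached as far as the arm can. A call is refused whole if a number of a shift passes 1 or a number of a turn 1, either way. A call with a gripper value outside its range is refused whole. The fingers move at their own pace and stop on an object; "grip_force" is the grip in N (left out, the last holds). Time passes only in rows, so rows that do not move let the fingers close. It gives the time, the measured TCP pose, the force, the opening and the grip force at its end, in the units of the state.
- arm.state(): the state, without advancing time (a new reading comes with each control period).
- get_image(name): name is "scene" or "top" or "wrist"; returns the picture (420x560x3 uint8, blue, green, red); there is no depth.
- calibration(name): a dict with "fx", "fy", "cx", "cy" (pixels), "pose" (4x4, takes a point from camera to world coordinates). Camera axes: x right, y down, z forward; pixel columns grow to the right and rows downward; lengths in m; the calibration is good to about 2 mm. A picture is of the moment at which its call begins: read the wrist's pose just before it. calibration takes no time and is no camera call; for the wrist camera it gives the pose at the moment of the call.
- arm.close_job(): hands the job in; it is judged then, once.
Trained networks look in the newest picture that a camera, given by its name, has taken for a name from the list of things; names that differ only in an ending like _2 or _b are one class to them, and where a whole thing is asked for, a point or a joint stands for the part that bears it (a point fixed in the world has none). Each returns a list of dicts, best first, with "confidence" (0 to 1); they miss things now and then, are a little off and sometimes report something else, mostly with a low value. They report only what shows in the picture. A call takes as long as a camera call.
- search_frame(camera, query): "location" ([x, y, z] in m, in world coordinates, good to about 4 mm: the middle of the surface that is visible of it).
The state is a dict: "time_s": time; "q": joint angles; "joint_vel": joint speeds; "tau": joint torques, N m; "tool_pos": TCP position; "ee_rot": TCP orientation; "wrist_force": force on the tool from outside, world axes, zero at the start; "torque": the same for the moment, N m; "grip_width": opening from 0.0 (shut) to 1.0 (fully open); "gripper_force": force on a finger pad.
Only numpy, scipy, OpenCV 4.12 (cv2) and the standard library are available. Lean on these libraries where they do the work, as an engineer would, in place of code of your own. Each camera call takes 0.05 s, during which the arm holds its last target. There are 200 camera calls.

## Working session

There is one attempt and no reset: what is moved stays moved. The work goes in short steps, Python scripts to look and compute and a tool call to move; the robot and the scene stay as the last step left them, time stands still between calls to the robot, and variables do not carry over. Pictures are saved under pics/ and viewed, at most 10 in all, crops included, and the job is handed in when it is done.

Besides the shell and the picture viewer there is one more tool, called after "Call:" as a command line: name --argument value ..., lists and objects as JSON in quotes. servo_tool: Moves the arm, as the interface text tells. Its arguments: {"type":"object","properties":{"moves":{"type":"array"},"grip_force":{"type":"number"}},"required":["moves"]}

```bash
mkdir -p pics; python3 - <<'E'
from bench import arm,get_image,calibration,search_frame
import cv2,numpy as np
s=arm.state();print(s, arm.grip_point_offset)
for c in("top","scene"):
    im=get_image(c);cv2.imwrite(f"pics/{c}0.png",im)
    k=calibration(c);print(c,k["fx"],k["cx"],k["cy"],np.round(k["pose"],3).tolist())
    for n in("locking_pin","pin_block","tall_stud","eye","pointer","pivot","tensioner_base","hex_bolt","hex_nut","feeler_gauge"):
        try:print(n,[(np.round(d["location"],3).tolist(),round(d["confidence"],2)) for d in search_frame(c,n)[:2]])
        except Exception as e:print(n,e)
E
```

```text
{'time_s': 0.0, 'q': array([ 1.19136534e+00,  1.24503114e-01,  1.65168812e+00, -2.71063080e-06,
        1.36746684e+00, -8.25928764e-02]), 'joint_vel': array([-0.00082084,  0.00051089,  0.00026215, -0.00269169,  0.0016719 ,
        0.00127249]), 'tau': array([ 6.79036202e-04, -4.23590040e+01, -3.65459561e+01, -1.92554935e-04,
        6.74836279e-03, -1.17286123e-05]), 'tool_pos': array([0.18992179, 0.62099879, 0.23004594]), 'ee_rot': array([ 1.47874402e-01,  9.89005609e-01, -1.00557946e-03, -2.35160046e-04]), 'wrist_force': array([ 0.57308213, -0.47449513, -0.09399556]), 'torque': array([-0.0089782 , -0.05766198, -0.01612099]), 'gripper_force': 0.0, 'grip_width': 0.9987994966760947} 0.0187
top 459.2725399342623 275.800874233407 213.32126628901705 [[0.009, -0.999, 0.041, 0.479], [-1.0, -0.009, 0.0, 0.238], [0.0, -0.041, -0.999, 1.002], [0.0, 0.0, 0.0, 1.0]]
locking_pin [([0.537, 0.401, 0.072], 0.54), ([0.566, 0.168, 0.06], 0.42)]
pin_block [([0.541, 0.394, 0.036], 0.85), ([0.371, 0.031, 0.012], 0.57)]
tall_stud []
eye [([0.57, 0.173, 0.061], 0.88)]
pointer [([0.565, 0.17, 0.059], 0.76
[... 167 characters left out ...]
feeler_gauge [([0.373, 0.033, 0.01], 0.68), ([0.568, 0.174, 0.061], 0.63)]
scene 453.81972568480546 281.21899041488035 210.00816406140027 [[-0.899, -0.185, 0.396, 0.174], [-0.437, 0.391, -0.81, 0.937], [-0.006, -0.902, -0.433, 0.442], [0.0, 0.0, 0.0, 1.0]]
locking_pin [([0.531, 0.404, 0.058], 0.82)]
pin_block [([0.528, 0.423, 0.03], 0.66)]
tall_stud [([0.457, 0.204, 0.03], 0.61)]
eye [([0.555, 0.186, 0.044], 0.95), ([0.382, 0.295, 0.008], 0.19)]
pointer [([0.554, 0.184, 0.04], 0.84)]
pivot [([0.528, 0.187, 0.018], 0.59)]
tensioner_base [([0.53, 0.191, 0.024], 0.71), ([0.377, 0.038, 0.011], 0.53)]
hex_bolt [([0.686, 0.372, 0.026], 0.74)]
hex_nut []
feeler_gauge [([0.378, 0.037, 0.006], 0.57)]
```

```bash
python3 - <<'E'
import cv2
a=cv2.imread("pics/top0.png");
cv2.imwrite("pics/topc.png",cv2.resize(a[90:350,180:420][:, :],None,fx=2.3,fy=2.3,interpolation=cv2.INTER_CUBIC))
E
```

```text
(no output)
```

View pics/topc.png

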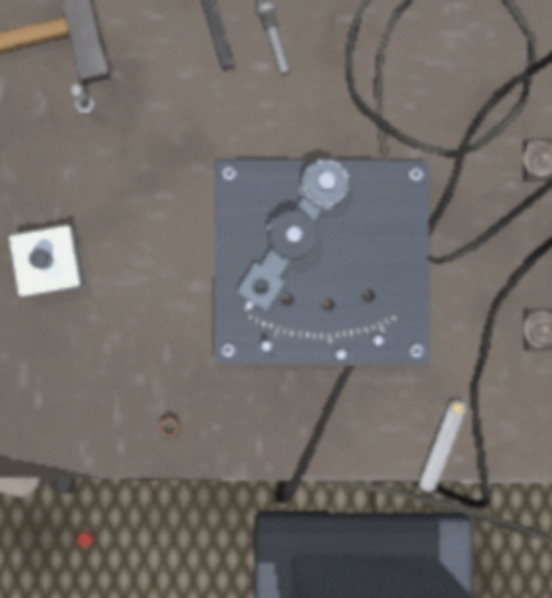

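View pics/scene0.png

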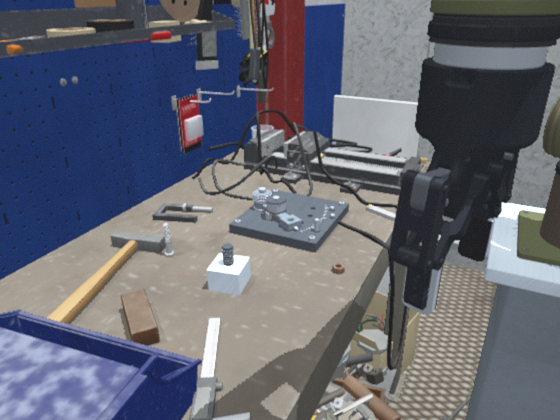

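Top crop: pivot ≈(327,182), eye ≈(261,286), index holes ≈(286,299), (328,305), (368,296), studs ≈(266,346), (341,355), (378,341); pin head ≈(40,258). Scene: pin in its block at (228,255), plate at (290,215). I'll work out positions and find which stud is tall.

```bash
cat > h.py <<'E'
import numpy as np
from bench import calibration
def ray(cam,u,v,z,k=None):
    k=k or calibration(cam);P=np.array(k["pose"])
    d=P[:3,:3]@np.array([(u-k["cx"])/k["fx"],(v-k["cy"])/k["fy"],1]);o=P[:3,3]
    return o+d*(z-o[2])/d[2]
def proj(cam,p,k=None):
    k=k or calibration(cam);P=np.array(k["pose"]);c=P[:3,:3].T@(np.array(p)-P[:3,3])
    return np.array([k["fx"]*c[0]/c[2]+k["cx"],k["fy"]*c[1]/c[2]+k["cy"]])
E
python3 - <<'E'
from h import *
import cv2
def t(u,v,z): return ray("top",u/2.3+180,v/2.3+90,z)
cor=[t(*c,.02) for c in((229,173),(416,173),(228,350),(417,350))];print(np.round(cor,4))
piv=t(327,180,.06);print("piv",piv)
for n,c,z in(("eye",(261,286),.037),("h1",(286,299),.02),("h2",(328,305),.02),("h3",(368,296),.02),("ptr",(249,306),.03)):
    p=t(*c,z);d=p-piv;print(n,np.round(p,4),round(np.hypot(*d[:2]),4),np.degrees(np.arctan2(d[1],d[0])))
for c in((266,346),(341,355),(378,341)):
    for z in(.027,.046):
        p=t(*c,z);d=p-piv;print("stud",z,np.round(p,4),round(np.hypot(*d[:2]),4),np.degrees(np.arctan2(d[1],d[0])))
    q=t(*c,.027);print(proj("scene",[*q[:2],.02]),proj("scene",[*q[:2],.046]))
print("pin",t(40,258,.074))
a=cv2.imread("pics/scene0.png")[185:250,225:355]
a=cv2.resize(a,None,fx=5,fy=5,interpolation=cv2.INTER_CUBIC)
b=cv2.imread("pics/top0.png")[155:255,270:370]
b=cv2.resize(b,(325,325),interpolation=cv2.INTER_CUBIC)
c=cv2.imread("pics/top0.png")[180:226,176:222];c=cv2.resize(c,(325,325),interpolation=cv2.INTER_CUBIC)
d=np.zeros((325,650,3),np.uint8);d[:,:325]=b;d[:,325:]=c
cv2.imwrite("pics/c2.png",cv2.resize(np.vstack([a,d]),None,fx=.9,fy=.9))
E
```

```text
[[0.6227 0.2313 0.02  ]
 [0.6243 0.0566 0.02  ]
 [0.4576 0.2308 0.02  ]
 [0.4592 0.0554 0.02  ]]
piv [0.61130893 0.14370267 0.06      ]
eye [0.5167 0.2012 0.037 ] 0.1108 148.7038270469975
h1 [0.5054 0.1773 0.02  ] 0.1111 162.40882823414412
h2 [0.5002 0.1382 0.02  ] 0.1112 -177.16562194401254
h3 [0.5089 0.1011 0.02  ] 0.1109 -157.3894437294753
ptr [0.4984 0.2119 0.03  ] 0.1319 148.87107050212555
stud 0.027 [0.4618 0.1959 0.027 ] 0.1584 160.7753949042947
stud 0.046 [0.4621 0.1967 0.046 ] 0.1583 160.45487748254607
[315.5599906 228.8519792] [315.91992813 217.08217191]
stud 0.027 [0.4541 0.1267 0.027 ] 0.1581 -173.8346707327821
stud 0.046 [0.4546 0.1289 0.046 ] 0.1574 -174.60140360616143
[331.37424826 215.55203955] [331.9033992  204.28661339]
stud 0.027 [0.4673 0.0927 0.027 ] 0.1528 -160.49289783571157
stud 0.046 [0.4675 0.0955 0.046 ] 0.1516 -161.47416558604476
[331.09919779 208.09218108] [331.60730626 197.12055736]
pin [0.53810271 0.39728383 0.074     ]
```

View pics/c2.png

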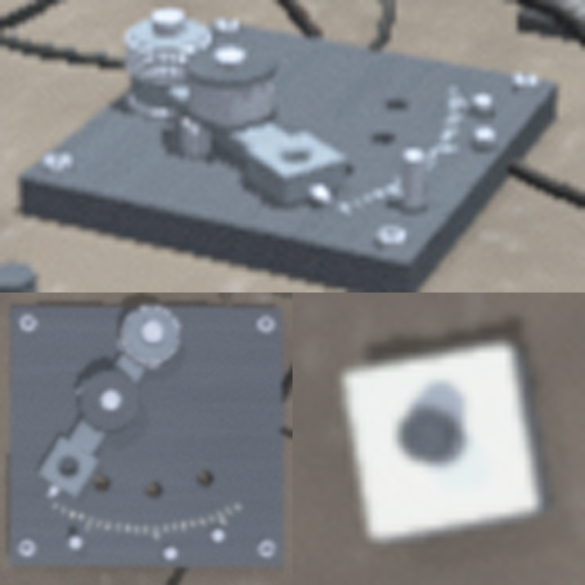

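The tall stud, at crop (412,180), stands by the first hole (h1). The tool's closing axis is already tangential there, so no turn is needed. Next I move towards the pin.

Call:
servo_tool --moves '[[[0,-1,-0.3,0.2,0,0,0],[0,-1,-0.3,0.2,0,0,0],[0,-1,-0.3,0.2,0,0,0],[0,-1,-0.3,0.2,0,0,0],[0,-1,-0.3,0.2,0,0,0],[0,-1,-0.3,0.2,0,0,0],[0,-1,-0.3,0.2,0,0,0],[0,-1,-0.3,0.2,0,0,0],[0,-1,-0.3,0.2,0,0,0],[0,-1,-0.3,0.2,0,0,0],[0,-0.6,-0.3,0.2,0,0,0],[0,0,0,0,0,0,0]]]' --grip_force 40

```text
time_s: 2.6
tool_pos: [0.4655, 0.4329, 0.1645]
ee_rot: [0.149, 0.989, -0.0, -0.001]
wrist_force: [-0.6, -0.3, 0.2]
grip_width: 0.997
gripper_force: 0.0
```

```bash
python3 - <<'E'
from h import *
from bench import arm,get_image,search_frame
import cv2
k=calibration("wrist");im=get_image("wrist");s=arm.state();print(s["tool_pos"],s["ee_rot"])
print(np.round(k["pose"],3).tolist(),k["fx"])
for n in("locking_pin","pin_block","pin_shoulder"):print(n,[(np.round(d["location"],4).tolist(),round(d["confidence"],2)) for d in search_frame("wrist",n)[:2]])
for z in (.04,.074):print(proj("wrist",[.538,.397,z],k))
cv2.imwrite("pics/w1.png",im)
E
```

```text
[0.46502667 0.43368085 0.16496921] [ 1.48279649e-01  9.88945343e-01 -1.25852720e-04 -4.89098620e-04]
[[0.295, 0.917, 0.267, 0.397], [0.955, -0.283, -0.083, 0.455], [-0.001, 0.279, -0.96, 0.308], [0.0, 0.0, 0.0, 1.0]] 375.08203363664467
locking_pin [([0.5311, 0.4032, 0.0706], 0.68)]
pin_block [([0.5225, 0.4064, 0.0412], 0.86)]
pin_shoulder [([0.531, 0.4005, 0.0686], 0.96)]
[257.24408655 295.5142558 ]
[255.12426963 319.57880272]
```

View pics/w1.png

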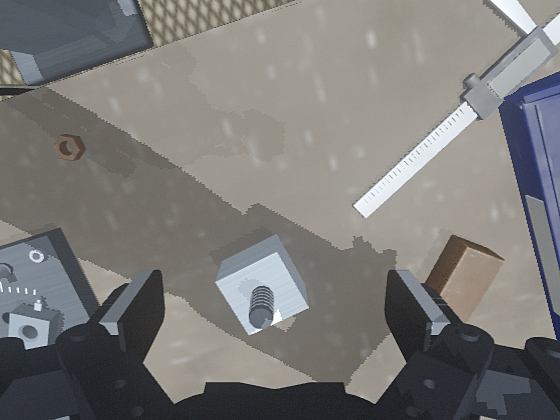

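Wrist view: the pin head's top disc is at about (261,318), predicted (255,320), so the pin is about 4 mm further in +y, at roughly (0.539,0.400). I go down and grip.

Call:
servo_tool --moves '[[[0,-0.9,-0.12,0,0,0,0],[0,-0.9,-0.12,0.2,0,0,0],[0,-0.88,-0.11,0.5,0,0,0],[0,0,0,0.8,0,0,0],[0,0,0,0.8,0,0,0],[0,0,0,0.8,0,0,0],[0,0,0,0.6,0,0,0],[0,0,0,0.3,0,0,0],[0,0,0,0,0,0,0]]]'

```text
time_s: 3.92
tool_pos: [0.5389, 0.4002, 0.0447]
ee_rot: [0.148, 0.989, -0.0, -0.0]
wrist_force: [0.5, 0.1, 1.0]
grip_width: 1.001
gripper_force: 0.0
```

Call:
servo_tool --moves '[[[1,0,0,0,0,0,0],[1,0,0,0,0,0,0],[1,0,0,0,0,0,0],[1,0,0,0,0,0,0],[1,0,0,0,0,0,0],[1,0,0,0,0,0,0]]]' --grip_force 60

```text
time_s: 4.68
tool_pos: [0.5394, 0.4006, 0.0459]
ee_rot: [0.148, 0.989, 0.0, 0.0]
wrist_force: [-0.1, 0.0, 3.3]
grip_width: 0.191
gripper_force: 58.5
```

Call:
servo_tool --moves '[[[1,0,0,-0.5,0,0,0],[1,0,0,-0.9,0,0,0],[1,0,0,-0.8,0,0,0],[1,-0.15,-0.8,0,0,0,0],[1,-0.15,-0.8,0,0,0,0],[1,-0.15,-0.8,0,0,0,0],[1,-0.15,-0.8,0,0,0,0],[1,-0.15,-0.8,0,0,0,0],[1,-0.15,-0.8,0,0,0,0],[1,-0.15,-0.8,0,0,0,0],[1,-0.15,-0.8,0,0,0,0],[1,0,0,0,0,0,0]]]'

```text
time_s: 6.18
tool_pos: [0.5171, 0.2044, 0.1113]
ee_rot: [0.149, 0.989, -0.0, -0.0]
wrist_force: [-0.3, -0.2, -1.6]
grip_width: 0.188
gripper_force: 58.6
```

```bash
python3 - <<'E'
from h import *
from bench import arm,get_image,search_frame
import cv2
k=calibration("wrist");im=get_image("wrist");s=arm.state();print(s["tool_pos"],s["ee_rot"],s["wrist_force"],s["grip_width"])
print(np.round(k["pose"],4).tolist())
for n in("locking_pin","eye","tall_stud","pointer"):print(n,[(np.round(d["location"],4).tolist(),round(d["confidence"],2)) for d in search_frame("wrist",n)[:2]])
t=s["tool_pos"]
print("tip exp",proj("wrist",[t[0],t[1],t[2]-.038],k),"eye exp",proj("wrist",[.5167,.2012,.037],k))
cv2.imwrite("pics/w2.png",im)
E
```

```text
[0.51736036 0.20526313 0.11141327] [1.48735999e-01 9.88876912e-01 2.25391798e-04 7.63431888e-05] [-0.32590284  0.43639096 -1.13856305] 0.18826512299814194
[[0.2957, 0.917, 0.2677, 0.4488], [0.9553, -0.2839, -0.0829, 0.2264], [-0.0, 0.2802, -0.9599, 0.2552], [0.0, 0.0, 0.0, 1.0]]
locking_pin [([0.5126, 0.2052, 0.14], 0.6)]
eye [([0.5269, 0.1988, 0.0392], 0.79)]
tall_stud [([0.4589, 0.2013, 0.0446], 0.92)]
pointer [([0.5226, 0.1906, 0.0392], 0.91)]
tip exp [274.44792039 242.02080011] eye exp [267.75410959 220.96921076]
```

View pics/w2.png

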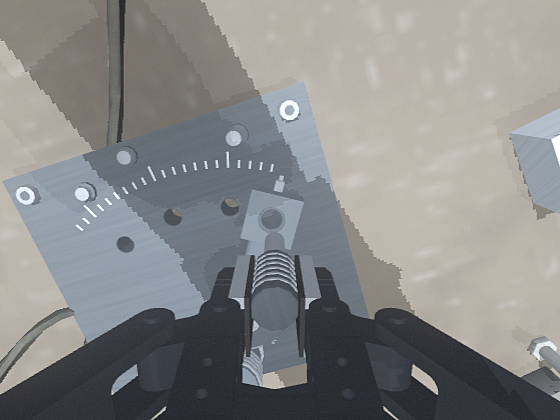

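Wrist view: eye hole at about (272,219), h1 at about (230,206), other holes (173,216) and (125,244), pin tip at about (275,236). I zoom in for precise centres.

```bash
python3 - <<'E'
import cv2
a=cv2.imread("pics/w2.png")[120:270,210:350]
cv2.imwrite("pics/w2c.png",cv2.resize(a,None,fx=4,fy=4,interpolation=cv2.INTER_CUBIC))
E
```

```text
(no output)
```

View pics/w2c.png

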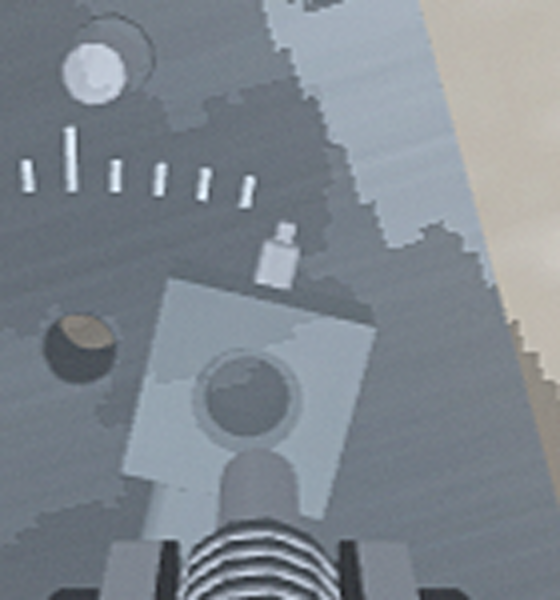

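Crop: eye mouth centre (246,400), i.e. px (271.5,220); h1 (80,349), i.e. px (230,207.2); tip about px (274.7,242.5), as predicted for a centred pin. The tall stud's top is at (233.5,138).

```bash
python3 - <<'E'
from h import *
from bench import arm
k=calibration("wrist")
e=ray(0,271.5,220,.037,k);h=ray(0,230,207.2,.02,k);h2=ray(0,173,216,.02,k);h3=ray(0,125,244,.02,k);st=ray(0,233.5,138,.046,k);tip=ray(0,274.7,242.5,arm.state()["tool_pos"][2]-.038,k)
for n,p in dict(e=e,h=h,h2=h2,h3=h3,st=st,tip=tip).items():print(n,np.round(p,4))
# pivot from 3 holes + eye at r .110
from scipy.optimize import least_squares
r=least_squares(lambda c:[np.hypot(*(p[:2]-c))-.11 for p in(e,h,h2,h3)],[.61,.144]);c=r.x;print("piv",c,r.fun)
for p in(e,h,st):print(np.degrees(np.arctan2(*(p[:2]-c)[::-1])))
X=np.array([-.956,.2925]);Y=np.array([.2925,.956])
for a,b in((tip,e),(e,h)):d=(b-a)[:2];print("move tool xy mm",1e3*d@X,1e3*d@Y)
E
```

```text
e [0.5172 0.2059 0.037 ]
h [0.5062 0.1808 0.02  ]
h2 [0.5009 0.143  0.02  ]
h3 [0.5099 0.1049 0.02  ]
st [0.4628 0.2008 0.046 ]
tip [0.5181 0.2076 0.0734]
piv [0.61097897 0.14816842] [ 1.05623415e-04 -2.36532896e-04  1.92128078e-04 -6.09384747e-05]
148.37469279217282
162.69687015381572
160.4387406952692
move tool xy mm 0.32465890514045515 -1.8991267756953314
move tool xy mm 3.2173949652694835 -27.214371008436732
```

Call:
servo_tool --moves '[[[1,0.01,-0.06,0.4,0,0,0],[1,0,0,0.4,0,0,0],[1,0,0,0.3,0,0,0],[1,0,0,0.03,0,0,0],[1,0,0,0.03,0,0,0],[1,0,0,0,0,0,0]]]'

```text
time_s: 7.18
tool_pos: [0.5169, 0.2047, 0.077]
ee_rot: [0.148, 0.989, 0.0, 0.0]
wrist_force: [-0.0, 0.7, 0.3]
grip_width: 0.187
gripper_force: 58.6
```

Call:
servo_tool --moves '[[[1,0,0,0.03,0,0,0],[1,0,0,0.03,0,0,0],[1,0,0,0.03,0,0,0],[1,0,0,0,0,0,0]]]'

```text
time_s: 7.68
tool_pos: [0.5167, 0.2044, 0.0739]
ee_rot: [0.148, 0.989, -0.0, 0.0]
wrist_force: [0.6, -0.4, 0.6]
grip_width: 0.19
gripper_force: 58.5
```

Call:
servo_tool --moves '[[[1,0,0,0.03,0,0,0],[1,0,0,0.03,0,0,0],[1,0,0,0.03,0,0,0],[1,0,0,0,0,0,0]]]'

```text
time_s: 8.18
tool_pos: [0.5167, 0.2043, 0.071]
ee_rot: [0.148, 0.989, -0.0, 0.0]
wrist_force: [1.8, -1.9, -0.1]
grip_width: 0.193
gripper_force: 58.6
```

Call:
servo_tool --moves '[[[1,0,0,0.03,0,0,0],[1,0,0,0.03,0,0,0],[1,0,0,0.03,0,0,0],[1,0,0,0,0,0,0]]]'

```text
time_s: 8.68
tool_pos: [0.5167, 0.2044, 0.0684]
ee_rot: [0.148, 0.989, -0.0, 0.0]
wrist_force: [2.2, -4.2, -0.1]
grip_width: 0.191
gripper_force: 58.7
```

The side force shows the pin touching the eye wall on its +x/+y tool sides. I ease it back while lowering.

Call:
servo_tool --moves '[[[1,-0.03,-0.03,0,0,0,0],[1,0,-0.03,0.03,0,0,0],[1,0,0,0.03,0,0,0],[1,0,0,0,0,0,0]]]'

```text
time_s: 9.18
tool_pos: [0.5164, 0.2028, 0.0662]
ee_rot: [0.148, 0.989, 0.0, -0.001]
wrist_force: [-0.5, -0.4, -1.1]
grip_width: 0.189
gripper_force: 58.6
```

Call:
servo_tool --moves '[[[1,0,0,0.04,0,0,0],[1,0,0,0.03,0,0,0],[1,0,0,0,0,0,0]]]'

```text
time_s: 9.55
tool_pos: [0.5168, 0.2026, 0.0644]
ee_rot: [0.148, 0.989, -0.0, -0.0]
wrist_force: [0.8, -0.0, -1.8]
grip_width: 0.191
gripper_force: 58.6
```

Call:
servo_tool --moves '[[[1,0.03,-0.15,0,0,0,0],[1,0.028,-0.15,0,0,0,0],[1,0.02,-0.15,0,0,0,0],[1,0.015,-0.15,0,0,0,0],[1,0.008,-0.15,0,0,0,0],[1,0.003,-0.12,0,0,0,0],[1,0,0,0,0,0,0],[1,0,0,0,0,0,0]]]'

```text
time_s: 10.55
tool_pos: [0.5065, 0.1786, 0.0648]
ee_rot: [0.148, 0.989, 0.0, 0.0]
wrist_force: [2.3, 1.9, -0.4]
grip_width: 0.189
gripper_force: 58.6
```

```bash
python3 - <<'E'
from h import *
from bench import arm,get_image,search_frame
import cv2
k=calibration("wrist");im=get_image("wrist");s=arm.state();print(s["tool_pos"],s["wrist_force"],s["torque"])
for n in("eye","tall_stud"):print(n,[(np.round(d["location"],4).tolist(),round(d["confidence"],2)) for d in search_frame("wrist",n)[:2]])
print("h1 exp",proj(0,[.5062,.1808,.02],k))
a=im[60:300,120:420];cv2.imwrite("pics/w3.png",cv2.resize(a,None,fx=2.5,fy=2.5,interpolation=cv2.INTER_CUBIC))
E
```

```text
[0.50645962 0.17861299 0.06478   ] [3.06379096 2.73840112 0.78106466] [ 0.51084825 -0.48676397  0.00696029]
eye [([0.5403, 0.1774, 0.0541], 0.62)]
tall_stud [([0.4604, 0.2004, 0.0457], 0.67)]
h1 exp [276.53773271 235.60753667]
```

View pics/w3.png

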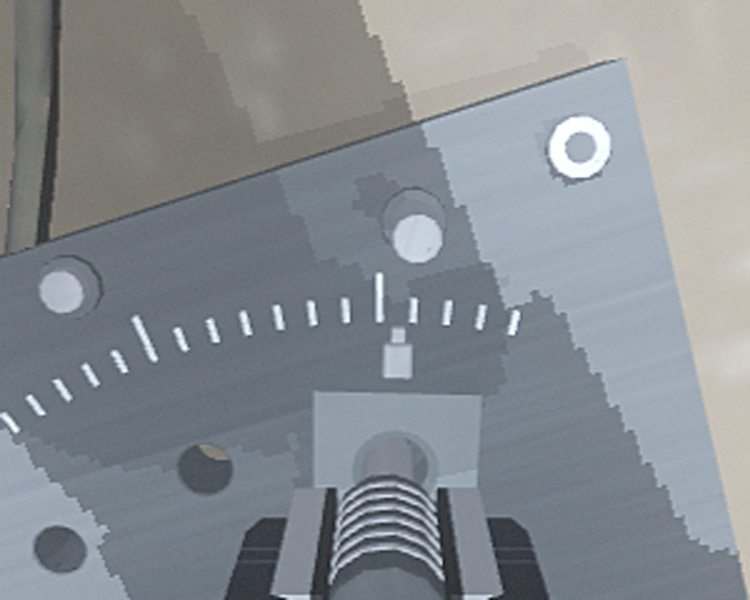

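```bash
python3 - <<'E'
from h import *
k=calibration("wrist");c=np.array([.611,.1482])
for n,u,v,z in(("line",379,316,.02),("line2",379,278,.02),("ptr",398.5,330,.03),("eyeL",314,440,.037),("eyeR",480,440,.037),("h2",205,468,.02),("shank",391,460,.037)):
    p=ray(0,120+u/2.5,60+v/2.5,z,k);d=p[:2]-c;print(n,np.round(p,4),np.hypot(*d),np.degrees(np.arctan2(d[1],d[0])))
E
```

```text
line [0.4795 0.1864 0.02  ] 0.1369509427141524 163.8214882113424
line2 [0.4719 0.1887 0.02  ] 0.14488749594805392 163.76736481688485
ptr [0.4811 0.1899 0.03  ] 0.13645542476086556 162.19246798184943
eyeL [0.4957 0.1682 0.037 ] 0.11702712743029887 170.16123296445286
eyeR [0.5052 0.1991 0.037 ] 0.11743460293400701 154.29129593274232
h2 [0.5006 0.1404 0.02  ] 0.11064740469359645 -175.98130170578457
shank [0.5041 0.1813 0.037 ] 0.11191736150716587 162.78058952781944
```

Call:
servo_tool --moves '[[[1,-0.02,-0.03,0,0,0,0],[1,0,-0.03,0,0,0,0],[1,0,0,0.05,0,0,0],[1,0,0,0.05,0,0,0],[1,0,0,0.05,0,0,0],[1,0,0,0,0,0,0]]]'

```text
time_s: 11.45
tool_pos: [0.5061, 0.1766, 0.0597]
ee_rot: [0.148, 0.989, -0.0, -0.0]
wrist_force: [1.2, 2.7, -0.7]
grip_width: 0.187
gripper_force: 58.8
```

Call:
servo_tool --moves '[[[1,0,0,0.015,0,0,0],[1,0,0,0.015,0,0,0],[1,0,0,0.01,0,0,0],[1,0,0,0,0,0,0]]]'

```text
time_s: 11.95
tool_pos: [0.5063, 0.1766, 0.0588]
ee_rot: [0.148, 0.989, -0.0, 0.0]
wrist_force: [2.1, 2.8, 1.0]
grip_width: 0.189
gripper_force: 58.8
```

Call:
servo_tool --moves '[[[1,0,0,0.015,0,0,0],[1,0,0,0.01,0,0,0],[1,0,0,0,0,0,0]]]'

```text
time_s: 12.32
tool_pos: [0.5063, 0.1767, 0.0581]
ee_rot: [0.148, 0.989, 0.0, 0.0]
wrist_force: [1.6, 3.4, 0.7]
grip_width: 0.192
gripper_force: 58.8
```

Call:
servo_tool --moves '[[[1,0,0,0.01,0,0,0],[1,0,0,0.01,0,0,0],[1,0,0,0,0,0,0]]]'

```text
time_s: 12.7
tool_pos: [0.5063, 0.1766, 0.0575]
ee_rot: [0.148, 0.989, 0.0, 0.0]
wrist_force: [0.5, 3.0, 0.9]
grip_width: 0.191
gripper_force: 58.8
```

Call:
servo_tool --moves '[[[1,0,0,0.01,0,0,0],[1,0,0,0.01,0,0,0],[1,0,0,0,0,0,0]]]'

```text
time_s: 13.08
tool_pos: [0.5063, 0.1767, 0.0568]
ee_rot: [0.148, 0.989, 0.0, 0.0]
wrist_force: [1.6, 4.1, 0.6]
grip_width: 0.193
gripper_force: 58.8
```

Call:
servo_tool --moves '[[[1,0,0,0.01,0,0,0],[1,0,0,0.01,0,0,0],[1,0,0,0,0,0,0]]]'

```text
time_s: 13.45
tool_pos: [0.5063, 0.1766, 0.0563]
ee_rot: [0.148, 0.989, 0.0, 0.0]
wrist_force: [1.2, 3.0, 0.7]
grip_width: 0.192
gripper_force: 58.8
```

Call:
servo_tool --moves '[[[1,0,0,0.015,0,0,0],[1,0,0,0.015,0,0,0],[1,0,0,0,0,0,0]]]'

```text
time_s: 13.82
tool_pos: [0.5063, 0.1767, 0.0553]
ee_rot: [0.148, 0.989, 0.0, 0.0]
wrist_force: [1.8, 3.9, -0.4]
grip_width: 0.192
gripper_force: 58.8
```

Call:
servo_tool --moves '[[[1,0,0,0.015,0,0,0],[1,0,0,0.015,0,0,0],[1,0,0,0,0,0,0]]]'

```text
time_s: 14.2
tool_pos: [0.5063, 0.1767, 0.0544]
ee_rot: [0.148, 0.989, 0.0, -0.0]
wrist_force: [0.9, 2.8, 0.6]
grip_width: 0.191
gripper_force: 58.8
```

It went into the hole without resistance. I keep lowering it in checked steps.

Call:
servo_tool --moves '[[[1,0,0,0.03,0,0,0],[1,0,0,0.03,0,0,0],[1,0,0,0.03,0,0,0],[1,0,0,0,0,0,0]]]'

```text
time_s: 14.7
tool_pos: [0.5063, 0.1766, 0.0516]
ee_rot: [0.148, 0.989, -0.0, -0.0]
wrist_force: [2.0, 3.6, 0.5]
grip_width: 0.191
gripper_force: 58.8
```

Call:
servo_tool --moves '[[[1,0,0,0.03,0,0,0],[1,0,0,0.03,0,0,0],[1,0,0,0.03,0,0,0],[1,0,0,0,0,0,0]]]'

```text
time_s: 15.2
tool_pos: [0.5063, 0.1766, 0.0489]
ee_rot: [0.148, 0.989, -0.0, -0.0]
wrist_force: [1.6, 3.2, -0.5]
grip_width: 0.188
gripper_force: 58.7
```

Call:
servo_tool --moves '[[[1,0,0,0.03,0,0,0],[1,0,0,0.03,0,0,0],[1,0,0,0.03,0,0,0],[1,0,0,0,0,0,0]]]'

```text
time_s: 15.7
tool_pos: [0.5063, 0.1766, 0.0462]
ee_rot: [0.148, 0.989, -0.0, -0.0]
wrist_force: [0.5, 2.9, -0.0]
grip_width: 0.187
gripper_force: 58.7
```

Call:
servo_tool --moves '[[[1,0,0,0.03,0,0,0],[1,0,0,0.02,0,0,0],[1,0,0,0,0,0,0]]]'

```text
time_s: 16.08
tool_pos: [0.5063, 0.1766, 0.0448]
ee_rot: [0.148, 0.989, -0.0, -0.0]
wrist_force: [0.6, 2.3, 0.4]
grip_width: 0.193
gripper_force: 58.7
```

Call:
servo_tool --moves '[[[1,0,0,0.01,0,0,0],[1,0,0,0.01,0,0,0],[1,0,0,0,0,0,0]]]'

```text
time_s: 16.45
tool_pos: [0.5063, 0.1766, 0.0443]
ee_rot: [0.148, 0.989, -0.0, 0.0]
wrist_force: [0.5, 3.1, 0.3]
grip_width: 0.189
gripper_force: 58.7
```

Call:
servo_tool --moves '[[[1,0,0,0.01,0,0,0],[1,0,0,0.01,0,0,0],[1,0,0,0,0,0,0]]]'

```text
time_s: 16.82
tool_pos: [0.5063, 0.1766, 0.0436]
ee_rot: [0.148, 0.989, -0.0, 0.0]
wrist_force: [1.2, 3.4, -0.1]
grip_width: 0.188
gripper_force: 58.7
```

Call:
servo_tool --moves '[[[1,0,0,0.01,0,0,0],[1,0,0,0.005,0,0,0],[1,0,0,0,0,0,0]]]'

```text
time_s: 17.2
tool_pos: [0.5063, 0.1766, 0.0432]
ee_rot: [0.148, 0.989, -0.0, -0.0]
wrist_force: [0.9, 3.1, 0.4]
grip_width: 0.191
gripper_force: 58.7
```

Call:
servo_tool --moves '[[[1,0,0,0.01,0,0,0],[1,0,0,0,0,0,0]]]'

```text
time_s: 17.45
tool_pos: [0.5063, 0.1766, 0.0429]
ee_rot: [0.148, 0.989, -0.0, -0.0]
wrist_force: [0.9, 3.4, 1.2]
grip_width: 0.195
gripper_force: 58.8
```

Call:
servo_tool --moves '[[[1,0,0,0.01,0,0,0],[1,0,0,0,0,0,0]]]'

```text
time_s: 17.7
tool_pos: [0.5064, 0.1767, 0.0429]
ee_rot: [0.148, 0.989, 0.0, 0.0]
wrist_force: [-0.3, 2.7, 3.3]
grip_width: 0.19
gripper_force: 58.9
```

The shoulder is seated (3 N at TCP z = 0.043). Now I let go, rise and check.

Call:
servo_tool --moves '[[[0.75,0,0,0,0,0,0],[0.6,0,0,0,0,0,0],[0.5,0,0,0,0,0,0],[0.5,0,0,0,0,0,0],[0.5,0,0,-0.3,0,0,0],[0.5,0,0,-0.8,0,0,0],[0.5,0,0,-1,0,0,0],[0.5,0,0,-1,0,0,0],[0.5,0,0,-1,0,0,0],[0.5,0,0,0,0,0,0]]]'

```text
time_s: 18.95
tool_pos: [0.5084, 0.1771, 0.1695]
ee_rot: [0.148, 0.989, 0.001, 0.003]
wrist_force: [-0.4, -0.4, 0.8]
grip_width: 0.497
gripper_force: 0.0
```

```bash
python3 - <<'E'
from h import *
from bench import arm,get_image,search_frame
import cv2
k=calibration("wrist");im=get_image("wrist");s=arm.state();print(s["tool_pos"],s["wrist_force"],s["gripper_force"])
for n in("locking_pin","eye","tall_stud","pointer"):print(n,[(np.round(d["location"],4).tolist(),round(d["confidence"],2)) for d in search_frame("wrist",n)[:2]])
a=im[100:340,130:430];cv2.imwrite("pics/w4.png",cv2.resize(a,None,fx=2.5,fy=2.5,interpolation=cv2.INTER_CUBIC))
E
```

```text
[0.50709935 0.1768153  0.16722389] [-0.33932756  1.00037586  0.64898044] 0.0
locking_pin [([0.5024, 0.1803, 0.0737], 0.82)]
eye [([0.5578, 0.1638, 0.0608], 0.58)]
tall_stud [([0.4611, 0.1992, 0.0466], 0.68)]
pointer [([0.5603, 0.1554, 0.0607], 0.77), ([0.5033, 0.1795, 0.0718], 0.57)]
```

View pics/w4.png

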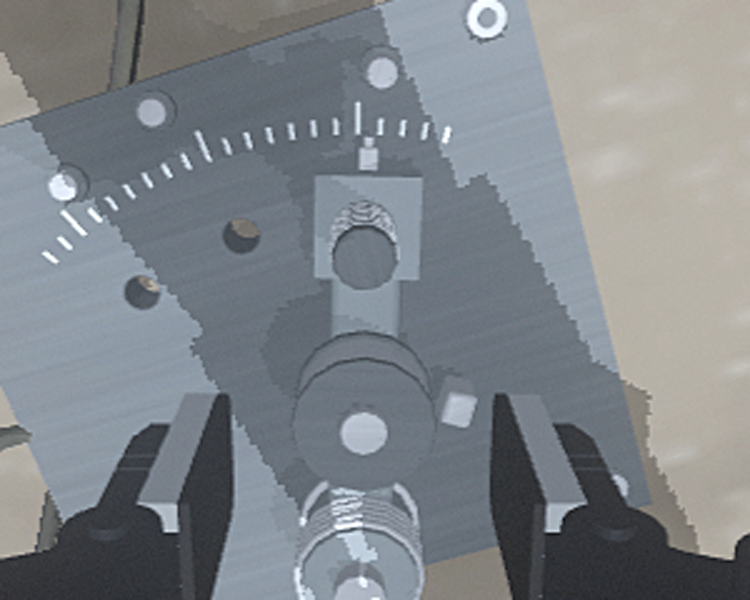

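The pin head stands upright on the eye at (365,245). The pointer at (369,142) is held at the long line at (358,118) by the tall stud at (380,72), and the gripper is clear. I hand the job in.

```bash
python3 -c "
from bench import arm
print(arm.close_job())"
```

```text
the job is handed in; nothing more can be done
None
```

I handed the job in at about 19 s: the pin is seated through the eye in the index hole by the tall stud and holds the arm, the gripper is clear, and measured wrist forces stayed below about 5 N; the judge returned no verdict.

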